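Release a group of three cells from the gravity feeder

ROBOT

A 6-joint arm with a two-finger parallel gripper is mounted at the origin on the work surface. World frame = base frame: x ahead of the robot, y to its left, z up, the work surface at z = 0. Lengths are in m, angles in rad, forces in N, time in s.
With the tool pointing down it reaches from about 0.35 to 0.875 m from the base axis. Payload 15.5 kg.
Tool frame: the origin (TCP) lies on the mounting face of the last link; the fingertips stand 173 mm ahead of it and the grasp point (between the pads) lies 155 mm ahead of it; z points along the fingers, y is the line along which they close (so a half turn about z gives the same grasp; the last joint's range is limited). The gripper opens to 85 mm and grips with 20 to 120 N. Pads are 22 mm wide; open, the fingers measure 114 mm over their backs; the gripper's body (76 mm by 85 mm) begins 54 mm behind the grasp point. The pads swing forward as they close: fully open they stand 13 mm farther back than shut.
Start: joints at [-1.405, 0.494, 1.345, -0, 1.302, -0.096], TCP at [0.162, -0.604, 0.405] pointing down, gripper open.
Joint ranges: [-2.91, 2.91], [-0.82, 2.16], [0.22, 2.67], [-1.22, 4.37], [0.12, 2.79], [-3.08, 3.08]. Speed limits (rad/s): [1.89, 1.89, 2.57, 3.01, 3.01, 3.01].

INTERFACE

Orientations are given as a 3x3 rotation matrix whose columns are the frame's x, y, z axes.
In Python, from station import r gives the robot as it stands. Calls block until the motion is done:
- r.move_ptp(position, orientation): joint-space move of the TCP to a pose.
- r.servo_line(position, orientation=None, max_speed=0.15): straight line of the TCP; orientation=None keeps the orientation; max_speed is the mean speed in m/s.
- r.move_j(angles): joint-space move.
- r.open() and r.grasp(): open the fingers fully, or close them until they stop; the grip force is fixed at half the most.
- r.dwell(seconds).
- r.solve_ik(position, orientation): joint angles nearest the present ones, or None.
- r.read_state(): the state.
- r.get_image(name): name is "side" or "top"; returns a dict with "img" (400x640x3 uint8, blue, green, red), "depth" (400x640 float32, m along the optical axis (not along the pixel's ray), 0 where there is no reading), "camera_matrix" (3x3 intrinsics, pixels), "T" (4x4, takes a point from camera to world coordinates). Camera axes: x right, y up, looking along -z (the intrinsics and any distortion apply to the point x, -y, -z); pixel columns grow to the right and rows downward; lengths in m; the calibration is good to about 2 mm. A picture is of the moment at which its call begins.
A pose or a line that the arm cannot do raises r.IKError and nothing moves.
- r.job_done(): hands the job in; it is judged then, once.
Trained networks look in the newest picture that a camera, given by its name, has taken for a name from the list of things; names that differ only in an ending like _2 or _b are one class to them, and where a whole thing is asked for, a point or a joint stands for the part that bears it (a point fixed in the world has none). Each returns a list of dicts, best first, with "p" (0 to 1); they miss things now and then, are a little off and sometimes report something else, mostly with a low value. They report only what shows in the picture. A call takes as long as a camera call. They do not tell look-alikes from the thing itself.
- r.find_in(camera, query): "extent" ([left, top, right, bottom] in pixels, round what is visible of it).
- r.outline_of(camera, query): "region" (400x640 bool, what is visible of it) and "extent" ([left, top, right, bottom] in pixels, round what is visible of it).
- r.tip_of(camera, query): "position" ([row, column] in pixels: a listed point, or the origin of a listed thing).
The state is a dict: "time_s": time; "qpos": joint angles; "joint_vel": joint speeds; "joint_efforts": joint torques, N m; "tool_pos": TCP position; "ee_rot": TCP orientation; "contact_force": force on the tool from outside, world axes, zero at the start; "moment": the same for the moment, N m; "grip_width": opening from 0.0 (shut) to 1.0 (fully open); "finger_force": force on a finger pad.
Only numpy, scipy, OpenCV 4.12 (cv2) and the standard library are available. Lean on these libraries where they do the work, as an engineer would, in place of code of your own. Each camera call takes 0.05 s, during which the arm holds its last target. There are 200 camera calls.

TASK

Feed the next group of three green battery cells: with the fingertips push the empty black tray in front of the green-cell feeder fully home against its stop under the chute, then press down that feeder's red lever pad so that the yellow gate lifts, and keep it down until all three green cells have rolled into the tray; then let the lever come back up so the gate is shut again. Only push and press: do not lift the tray or touch the gate or any cell, leave the feeder with the blue cells and its tray alone, and do not disturb the other things on the bench.

Things in the scene. Friction and masses are not known exactly. Their poses are not given: they have to be found in the camera images.
- green_feeder: Feeder with the green cells, fixed: a 12-degree aluminium chute on a grey base 96 mm wide, low end to the robot, with green stripes on its walls. Origin on the bench under its middle; +x points up the slope, away from the robot. Cells roll to -x and drop off the lip (x = -72 mm, 27 mm high). Lever pivot across the chute at x = -21, z = 89 mm; its cheeks reach 100 mm. Left or right of the other, turned up to 9 degrees.
- green_stop (a point): Middle of the front face of the green feeder's tray stop, a dark bar 14 mm high under the chute, at x = -60 mm in the feeder's frame, 7 mm above the bench. Two guide rails 8 mm high, 80 mm apart inside, run along the bench from it towards the robot to x = -195 mm.
- green_lever (a joint): The green feeder's rocking lever, rad: 0 at rest (yellow gate down), grows as the rear pad is pressed, stop at 0.40 (gate fully up). A cell passes under the gate from about 0.33. A spring returns it: at the pad it takes about 2.5 N to start and 6 N fully down.
- green_pad (a point): Centre of the top face of the green feeder's red press pad (36 mm along the chute, 44 mm across, 6 mm thick) on the lever's rear end; the feeder's highest part, about 115 mm over the bench at rest, leaning 12 degrees (rear edge higher), at x = 40 mm, y = 0 in the feeder's frame. Pressed fully it has gone 25 mm down and 5 mm to the rear, clear of the chute walls.
- green_gate (a point): The green feeder's yellow gate plate (green_gate_plate), 60 mm across, 44 mm high, 3 mm thick, carried by the lever's front end; at rest it stands across the chute in front of the cells, its lower edge 4 mm above the chute floor. This point is its centre. It is lifted only by the lever, not touched by hand.
- green_tray: Green feeder's open black tray, loose, 0.3 kg, 87 mm along the chute, 76 mm across, walls 3 mm thick; near (robot-side) wall 28 mm high, sides 20, far wall 15 to pass under the lip; its floor slopes 6 degrees down to the near wall. Origin under its centre, axes as the feeder's. Between the guide rails, 20 to 45 mm short of home; home (far wall on the stop) at x = -103.5 mm in the feeder's frame. Slides with 1 to 4 N.
- green_cell1: Green 18650 cell number 1 from the gate, 18 mm diameter, 65 mm long, 46 g, lying across the chute behind the gate. Origin at its centre, y along its axis. Lying on the tray floor its centre is 13 to 19 mm above the bench.
- green_cell2: Green 18650 cell number 2 from the gate, 18 mm diameter, 65 mm long, 46 g, lying across the chute behind the gate. Origin at its centre, y along its axis. Lying on the tray floor its centre is 13 to 19 mm above the bench.
- green_cell3: Green 18650 cell number 3 from the gate, 18 mm diameter, 65 mm long, 46 g, lying across the chute behind the gate. Origin at its centre, y along its axis. Lying on the tray floor its centre is 13 to 19 mm above the bench.
- blue_feeder: The second, identical feeder, holding blue cells, with blue stripes; its origin and axes as the green one's. To be left alone.
- blue_lever (a joint): The blue feeder's lever, rad, 0 at rest. Must not be pressed.
- blue_tray: The blue feeder's tray, same as the green one's and also short of home. Must not be moved.
- screwdriver: Red-handled screwdriver about 190 mm long lying between the two feeders; standing clear, never to be moved.
- multimeter: Orange multimeter 150 x 75 x 40 mm lying on the left; standing clear, never to be moved.
- tape_roll: Roll of amber tape, 84 mm diameter, 19 mm high, on the left; standing clear, never to be moved.
- bms_board: Green circuit board 75 x 50 x 14 mm on the right; standing clear, never to be moved.
- cell_holder: Black plastic cell holder plate 125 x 62 x 10 mm on the right; standing clear, never to be moved.
Mind the look-alikes: they are no part of the job. What is shaped like the green_tray but pink or purple is not meant.

How it is judged:
By the outcome, as a careful person would: the job done as asked, in the order asked, and still so for the second after the job is handed in, with the robot touching nothing.
It also fails if it takes over 45 s, if anything falls off the work surface, if the arm or the gripper's body presses on something with over 40 N, if the wrist force passes 120 N, or if a joint passes its speed limit or range.

## Working session

There is one attempt and no reset: what is moved stays moved. The work goes in short steps, each a Python script; the robot and the scene stay as the last script left them, time stands still between calls to the robot, and variables do not carry over. Pictures are saved under pics/ and viewed, at most 10 in all, crops included, and the job is handed in when it is done.

```bash
mkdir -p pics; ls; cat > h.py <<'E'
import numpy as np, cv2
from station import r
def world(im,row,col,d=None):
    K=im["camera_matrix"];T=im["T"]
    if d is None:
        a=im["depth"][max(0,int(row)-2):int(row)+3,max(0,int(col)-2):int(col)+3];d=np.median(a[a>0])
    p=np.array([(col-K[0,2])/K[0,0]*d,-(row-K[1,2])/K[1,1]*d,-d,1])
    return (T@p)[:3]
def cloud(im):
    K=im["camera_matrix"];T=im["T"];d=im["depth"]
    v,u=np.mgrid[:400,:640]
    P=np.stack([(u-K[0,2])/K[0,0]*d,-(v-K[1,2])/K[1,1]*d,-d,np.ones_like(d)],-1)
    return (P@T.T)[...,:3]
E
python3 - <<'E'
from h import *
for c in("top","side"):
    im=r.get_image(c); cv2.imwrite(f"pics/{c}0.png",im["img"]); np.savez(f"{c}0.npz",**im)
    print(c,im["T"][:3].round(3).tolist(),im["camera_matrix"].tolist())
    for q in("green_feeder","green_tray","green_pad","blue_feeder","green_stop","green_gate"):
        print(q,[(x["p"],np.round(x["position"],1).tolist()) for x in r.tip_of(c,q)],[(x["p"],np.round(x["extent"]).tolist()) for x in r.find_in(c,q)] )
print(r.read_state())
E
```

```text
pics
top [[0.005, 0.981, -0.192, 0.325], [-1.0, 0.009, 0.019, 0.022], [0.02, 0.192, 0.981, 1.066]] [[387.82210953742003, 0.0, 318.0575330826897], [0.0, 387.82210953742003, 198.20323228383373], [0.0, 0.0, 1.0]]
green_feeder [(0.93, [166.7, 377.7]), (0.48, [156.5, 176.5])] [(0.76, [362.0, 125.0, 397.0, 231.0])]
green_tray [(0.94, [276.6, 394.2]), (0.59, [208.0, 374.2]), (0.57, [233.9, 430.8]), (0.25, [178.5, 380.7])] [(0.86, [322.0, 236.0, 361.0, 280.0]), (0.85, [361.0, 193.0, 390.0, 228.0]), (0.61, [383.0, 260.0, 414.0, 296.0]), (0.36, [368.0, 132.0, 394.0, 181.0])]
green_pad [(0.83, [137.9, 382.6])] [(0.67, [373.0, 131.0, 395.0, 181.0]), (0.28, [276.0, 202.0, 306.0, 236.0])]
blue_feeder [(0.85, [167.8, 283.0])] [(0.85, [265.0, 127.0, 304.0, 215.0]), (0.2, [317.0, 156.0, 325.0, 221.0])]
green_stop [(0.7, [185.1, 374.3]), (0.18, [189.7, 319.7])] [(0.72, [359.0, 124.0, 404.0, 214.0]), (0.44, [260.0, 124.0, 305.0, 230.0])]
green_gate [(0.9, [175.6, 380.6])] [(0.63, [376.0, 132.0, 398.0, 182.0])]
side [[-0.793, 0.465, -0.393, 0.031], [-0.609, -0.611, 0.507, 0.591], [-0.004, 0.641, 0.767, 
[... 990 characters left out ...]
249437e+00, -9.55191801e-02]), 'joint_vel': array([ 0.00027183,  0.00054862, -0.00217677, -0.00074136, -0.00049955,
       -0.0006466 ]), 'joint_efforts': array([ 2.20585918e-05, -8.82040787e+01, -3.84251726e+01, -4.34967126e-05,
        1.11030400e-03, -6.98712554e-06]), 'tool_pos': array([ 0.16175303, -0.60369569,  0.40469801]), 'ee_rot': array([[ 9.65918609e-01,  2.58845974e-01, -4.34417632e-05],
       [ 2.58845973e-01, -9.65918610e-01, -3.21391484e-05],
       [-5.02802967e-05,  1.97990761e-05, -9.99999999e-01]]), 'contact_force': array([ 0.09917714, -0.09166717,  0.05752385]), 'moment': array([-0.03150324,  0.05589321, -0.00370197]), 'finger_force': 0.0, 'grip_width': 1.00169812562954}
```

```bash
python3 - <<'E'
import cv2,numpy as np
a=cv2.imread("pics/top0.png")[100:320,230:450]; b=cv2.imread("pics/side0.png")
cv2.imwrite("pics/topc.png",cv2.resize(a,(600,600),interpolation=cv2.INTER_CUBIC))
E
```

```text
(no output)
```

View pics/top0.png

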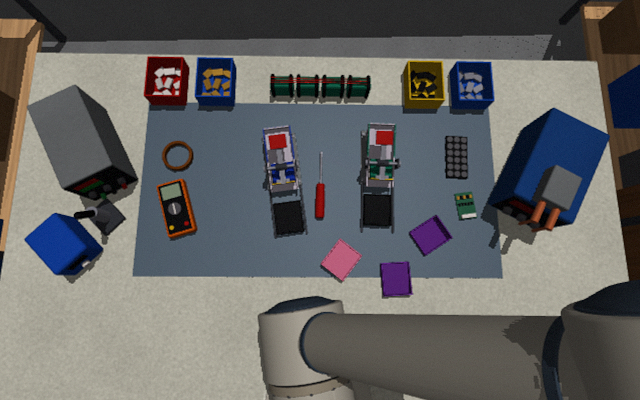

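View pics/topc.png

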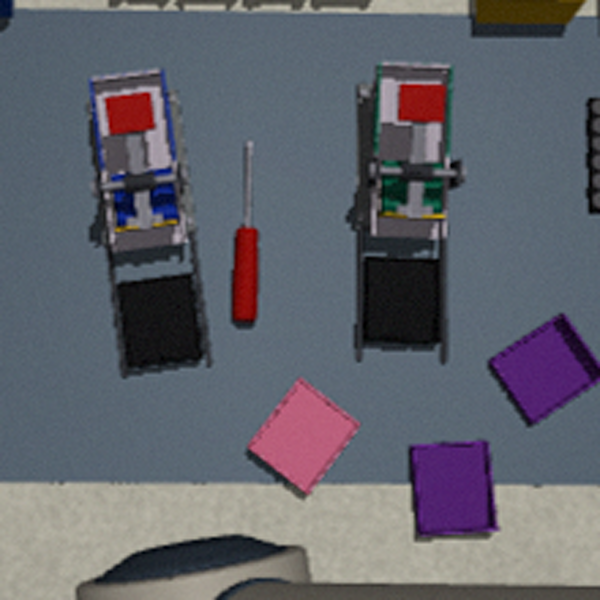

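The top picture shows the green feeder at about (380,160), with its black tray at (377,210) between the rails. Things that could be mistaken for that tray are the blue feeder's black tray (289,218), purple trays (430,235) and (396,279), and the pink tray (341,260). I choose (377,210): it is black, and it sits in front of the feeder with green cells and stripes, as the crop confirms.

```bash
python3 - <<'E'
from h import *
for c,box in(("top",(355,115,405,240)),("side",(285,125,385,210))):
    im=dict(np.load(f"{c}0.npz")); C=cloud(im); g=im["img"].astype(int); B,G,R=g[...,0],g[...,1],g[...,2]
    m=np.zeros((400,640),bool); m[box[1]:box[3],box[0]:box[2]]=1
    red=m&(R>120)&(G<70)&(B<70); P=C[red]; 
    print(c,"pad n",red.sum(),P.mean(0).round(4),np.median(P,0).round(4),P.min(0).round(3),P.max(0).round(3))
    v,u=np.nonzero(red);k=np.argmax
    rect=cv2.minAreaRect(P[:,:2].astype(np.float32)); print(" rect",rect)
    yel=m&(R>120)&(G>100)&(B<80);P=C[yel]; print("gate",len(P),P.mean(0).round(4) if len(P) else 0)
    if len(P)>4: print(np.polyfit(P[:,1],P[:,0],1))
    blk=m&(g.max(-1)<40)&(C[...,2]<.04); 
    n,l,s,ce=cv2.connectedComponentsWithStats(blk.astype(np.uint8)); 
    for i in range(1,n):
        if s[i,4]>100:
            P=C[l==i]; print("black",s[i],P.mean(0).round(4),P.min(0).round(3),P.max(0).round(3),cv2.minAreaRect(P[:,:2].astype(np.float32)))
    gr=m&(G>R+25)&(G>B+10); P=C[gr]; print("green",len(P),P.min(0).round(3),P.max(0).round(3))
    if c=="top":
        for row in range(186,238,3):
            print(row,[f"{C[row,u,0]:.3f},{C[row,u,1]:.3f},{C[row,u,2]*1e3:.0f}" for u in (370,377,384)], " ".join(f"{g[row,u].sum()//3}" for u in range(356,398)))
E
```

```text
top pad n 209 [ 0.6699 -0.1635  0.127 ] [ 0.6749 -0.1661  0.1139] [ 0.325 -0.187  0.052] [0.703 0.022 1.066]
 rect ((0.5047587156295776, -0.08718829602003098), (0.04701276496052742, 0.4181582033634186), 65.01183319091797)
gate 10 [ 0.5729 -0.1744  0.076 ]
[0.0556554  0.58262497]
black [363 188  29  40 923] [ 0.5012 -0.1617  0.0078] [ 0.454 -0.205 -0.006] [ 0.566 -0.122  0.031] ((0.5114147067070007, -0.16278406977653503), (0.08121494948863983, 0.11193038523197174), 87.99357604980469)
green 145 [ 0.587 -0.204  0.043] [ 0.718 -0.129  0.096]
186 ['0.564,-0.140,27', '0.564,-0.159,29', '0.565,-0.179,25'] 108 105 109 112 81 35 43 33 42 47 74 91 70 68 71 73 70 68 70 72 71 72 72 73 69 75 71 70 74 75 73 81 125 167 129 50 112 132 93 107 107 105
189 ['0.562,-0.145,-2', '0.562,-0.165,-2', '0.562,-0.184,0'] 105 106 106 110 80 33 43 30 35 39 43 40 41 41 41 39 38 42 37 40 42 41 38 41 38 35 37 40 41 40 41 40 33 73 84 33 44 68 96 108 106 103
192 ['0.553,-0.144,-0', '0.554,-0.165,-3', '0.554,-0.184,-0'] 102 107 107 109 81 30 48 52 64 67 65 69 62 64 66 56 40 36 41 38 45 35 40 39 39 50 66 62 87 114 116 8
[... 2852 characters left out ...]
02 104 107 104 106 104 104 107 104 103 103 101 103 104 107 103 106 104 104 104 104 106 105 104 104 102 100 105 102 105 103 105 105 103 105 105 102 104 104
side pad n 126 [ 0.609  -0.0786  0.0789] [ 0.6614 -0.147   0.111 ] [ 0.031 -0.183  0.015] [0.691 0.591 1.005]
 rect ((0.3689230978488922, 0.21455708146095276), (0.04644524306058884, 1.0118435621261597), 39.48544692993164)
gate 298 [ 0.7971 -0.246   0.0419]
[-0.97437556  0.55739042]
black [339 175  29  23 135] [ 0.489  -0.1614  0.0147] [ 0.459 -0.198  0.002] [ 0.543 -0.121  0.032] ((0.5007792711257935, -0.15949222445487976), (0.07692302018404007, 0.08416160941123962), 89.78713989257812)
green 83 [ 0.519 -0.42   0.002] [ 0.656 -0.128  0.06 ]
```

```bash
python3 - <<'E'
from h import *
im=dict(np.load("top0.npz")); K=im["camera_matrix"];T=im["T"]; g=im["img"].astype(int);C=cloud(im)
def onz(row,col,z):
    d=T[:3,:3]@np.array([(col-K[0,2])/K[0,0],-(row-K[1,2])/K[1,1],-1]); return T[:3,3]+d*(z-T[2,3])/d[2]
ys=[];gray=g.mean(-1)
L=[];Rr=[]
for row in range(194,227):
    a=gray[row,356:364]; i=np.nonzero(a<95)[0][0]; L.append(onz(row,356+i-(95-a[i])/(a[i-1]-a[i]),.008))
    a=gray[row,388:396]; i=np.nonzero(a>60)[0][0]; # rail outer edge (right, shadow side unclear)
    b=gray[row,386:392]; j=np.nonzero(b>20)[0][0]; Rr.append(onz(row,386+j-(b[j]-20)/(b[j]-b[j-1]),.018))
for P in(L,Rr):
    P=np.array(P); f=np.polyfit(P[:,0],P[:,1],1); print("slope deg",np.degrees(np.arctan(f[0])),"y at .5",np.polyval(f,.5),"y at .675",np.polyval(f,.675))
B,G,R=g[...,0],g[...,1],g[...,2]
m=np.zeros((400,640),bool); m[115:165,360:405]=1; m&=(R>110)&(G<80)&(B<80)
v,u=np.nonzero(m); P=np.array([onz(a,b,.115) for a,b in zip(v,u)]); print(P.mean(0),P.min(0),P.max(0),np.median(C[m&(im["depth"]>0)],0),cv2.minAreaRect(P[:,:2].astype(np.float32)))
for n,rc,z in(("feeder",(166.7,377.7),0),("pad",(137.9,382.6),.115),("stop",(185.1,374.3),.007),("tray",(208,374.2),0)): print(n,onz(*rc,z).round(4))
E
```

```text
Traceback (most recent call last):
IndexError: index 0 is out of bounds for axis 0 with size 0
```

```bash
cat >> h.py <<'E'
def onz(im,row,col,z):
    K=im["camera_matrix"];T=im["T"]
    d=T[:3,:3]@np.array([(col-K[0,2])/K[0,0],-(row-K[1,2])/K[1,1],-1]); return T[:3,3]+d*(z-T[2,3])/d[2]
E
python3 - <<'E'
from h import *
im=dict(np.load("top0.npz")); g=im["img"].astype(int);C=cloud(im)
gray=g.mean(-1); L=[]
for row in range(194,227):
    a=gray[row,356:364]; i=np.nonzero(a<95)[0][0]; L.append(onz(im,row,356+i-(95-a[i])/(a[i-1]-a[i]),.008))
P=np.array(L); f=np.polyfit(P[:,0],P[:,1],1); print("slope deg",np.degrees(np.arctan(f[0])),"y at .5",np.polyval(f,.5),"y at .675",np.polyval(f,.675))
t=np.zeros((400,640),bool); t[194:228,358:395]=gray[194:228,358:395]<29
v,u=np.nonzero(t); P=np.array([onz(im,a,b,.018) for a,b in zip(v,u)]); print("tray",P.mean(0),P.min(0),P.max(0))
cl=[]
for row in range(198,224):
    uu=u[v==row]; cl.append(onz(im,row,(uu.min()+uu.max())/2,.018))
cl=np.array(cl); f=np.polyfit(cl[:,0],cl[:,1],1); print("centreline deg",np.degrees(np.arctan(f[0])),np.polyval(f,[.46,.5,.675]))
B,G,R=g[...,0],g[...,1],g[...,2]
m=np.zeros((400,640),bool); m[115:165,360:405]=1; m&=(R>110)&(G<80)&(B<80)
v,u=np.nonzero(m); P=np.array([onz(im,a,b,.115) for a,b in zip(v,u)]); print("pad",P.mean(0),P.min(0),P.max(0),np.median(C[m&(im["depth"]>0)],0),cv2.minAreaRect(P[:,:2].astype(np.float32)))
for n,rc,z in(("feeder",(166.7,377.7),0),("pad",(137.9,382.6),.115),("stop",(185.1,374.3),.007),("tray",(208,374.2),0)): print(n,onz(im,*rc,z).round(4))
E
```

```text
slope deg -2.7142930212386376 y at .5 -0.1122470543963755 y at .675 -0.12054359805255851
tray [ 0.49907482 -0.15919188  0.018     ] [ 0.45496933 -0.19967593  0.018     ] [ 0.54378377 -0.12049968  0.018     ]
centreline deg -0.2347757332926193 [-0.15909533 -0.15925923 -0.15997632]
pad [ 0.67389872 -0.16605341  0.115     ] [ 0.65561187 -0.18691041  0.115     ] [ 0.69113364 -0.14452163  0.115     ] [ 0.67483416 -0.16612619  0.11379608] ((0.673677384853363, -0.16572731733322144), (0.04165983572602272, 0.035781726241111755), 88.65081787109375)
feeder [ 0.6273 -0.1679  0.    ]
pad [ 0.672 -0.162  0.115]
stop [ 0.5716 -0.1558  0.007 ]
tray [ 0.5076 -0.1552  0.    ]
```

```bash
cat >> h.py <<'E'
a=np.radians(-2.0); U=np.array([np.cos(a),np.sin(a),0]); ORI=np.array([[U[0],U[1],0],[U[1],-U[0],0],[0,0,-1.]])
PAD=np.array([.674,-.1655,.115]); ORG=PAD*[1,1,0]-.04*U
def tip(p): return np.array(p)+[0,0,.173]
def F(): return r.read_state()["contact_force"]
E
python3 - <<'E'
from h import *
r.grasp()
s=ORG-.225*U
print(ORG,s,r.read_state()["time_s"])
r.move_ptp(tip(s+[0,0,.13]),ORI); 
r.servo_line(tip(s+[0,0,.011]),ORI,.2)
f0=F(); print(r.read_state()["time_s"],f0)
d=-.195
r.servo_line(tip(ORG+d*U+[0,0,.011]),ORI,.1)
while d<-.150:
    f=F()-f0
    print(round(d,4),f.round(1),(r.read_state()["tool_pos"][:2]-ORG[:2])@U[:2],r.read_state()["time_s"])
    if f@U<-9: break
    d+=.004; r.servo_line(tip(ORG+d*U+[0,0,.011]),ORI,.04)
im=r.get_image("top"); cv2.imwrite("pics/t1.png",cv2.resize(im["img"][100:320,300:520],(600,600),interpolation=cv2.INTER_CUBIC))
im=r.get_image("side"); cv2.imwrite("pics/s1.png",cv2.resize(im["img"][110:250,260:420],(800,600)[:1]+(600,),interpolation=cv2.INTER_CUBIC))
E
```

```text
[ 0.63402437 -0.16410402  0.        ] [ 0.40916143 -0.15625163  0.        ] 2.0667
4.7 [-0.27805358  0.13088483 -0.05721066]
-0.195 [ 0.   0.4 -0.3] -0.1950456035577836 5.15
-0.191 [ 1.1 -0.2  0.3] -0.19115512622642508 5.4
-0.187 [-0.4 -0.3  0.5] -0.1868177033952135 5.65
-0.183 [ 0.1 -0.2  0.2] -0.18278885194269676 5.9
-0.179 [0.2 0.4 1.2] -0.17873509958851824 6.15
-0.175 [-0.3  0.2  0.1] -0.17469249046452814 6.4
-0.171 [ 0.  -0.4 -0.2] -0.1707052901023119 6.65
-0.167 [ 0.   0.9 -0.9] -0.16668524919749475 6.9
-0.163 [-0.2 -1.  -0. ] -0.16267111457327996 7.15
-0.159 [ 0.4 -0.4 -0.1] -0.15867884181122469 7.4
-0.155 [-3.7 -1.5  1.2] -0.15523450681954043 7.65
-0.151 [-24.6  -6.8  11.3] -0.1539017163510213 7.9
```

View pics/s1.png

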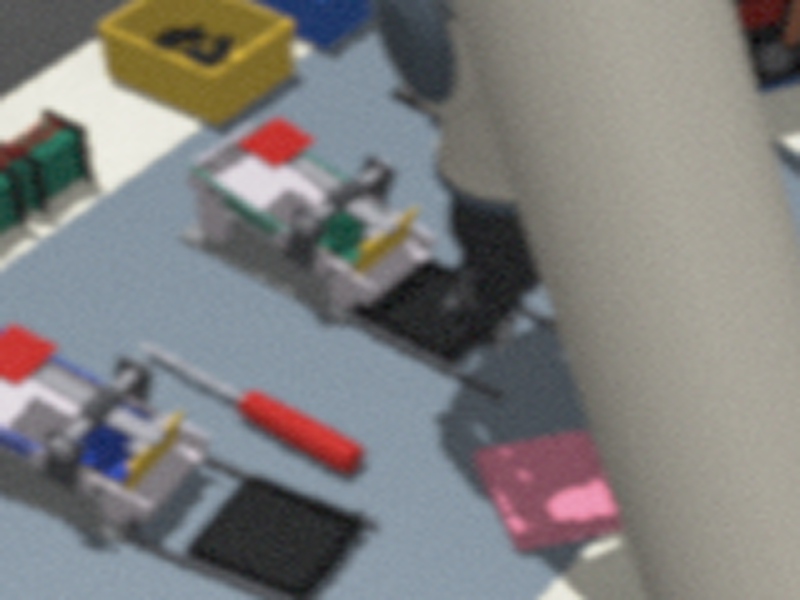

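View pics/t1.png

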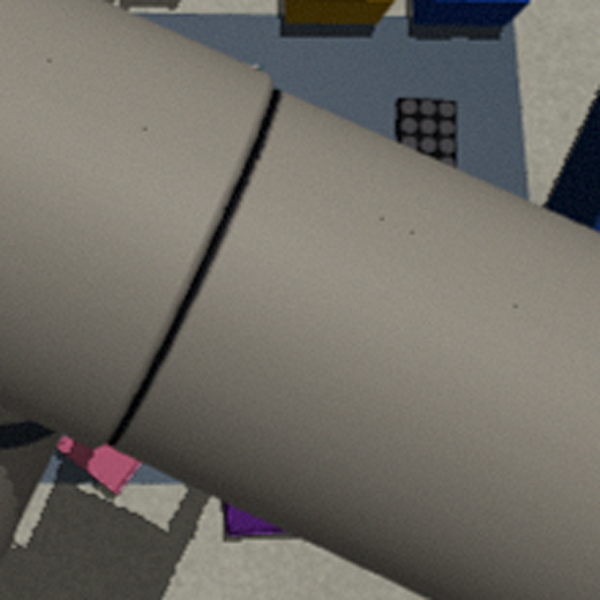

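The side view shows the green tray under the lip at about (430,310), with the fingertips at its near wall. The -25 N reaction says it is against the stop. Next I back off and go above the pad.

```bash
python3 - <<'E'
from h import *
r.servo_line(tip(ORG-.19*U+[0,0,.011]),ORI,.1)
r.servo_line(tip(ORG-.20*U+[0,0,.17]),ORI,.25)
r.move_ptp(tip(PAD+[0,0,.04]),ORI)
print(r.read_state()["time_s"],F())
im=r.get_image("top"); np.savez("top2.npz",**im); g=im["img"].astype(int);gray=g.mean(-1)
im2=r.get_image("side"); np.savez("side2.npz",**im2)
t=np.zeros((400,640),bool); t[180:228,358:395]=gray[180:228,358:395]<29
v,u=np.nonzero(t); print([ (row,(v==row).sum()) for row in range(180,228)])
cv2.imwrite("pics/s2.png",np.hstack([cv2.resize(im2["img"][120:260,260:400],(400,400),interpolation=cv2.INTER_CUBIC),cv2.resize(im["img"][110:250,310:450],(400,400),interpolation=cv2.INTER_CUBIC)]))
E
```

```text
10.275 [-0.87269825 -0.6989412   1.1269056 ]
[(180, np.int64(0)), (181, np.int64(0)), (182, np.int64(0)), (183, np.int64(0)), (184, np.int64(0)), (185, np.int64(0)), (186, np.int64(0)), (187, np.int64(0)), (188, np.int64(0)), (189, np.int64(0)), (190, np.int64(0)), (191, np.int64(0)), (192, np.int64(0)), (193, np.int64(0)), (194, np.int64(0)), (195, np.int64(0)), (196, np.int64(0)), (197, np.int64(0)), (198, np.int64(0)), (199, np.int64(0)), (200, np.int64(0)), (201, np.int64(0)), (202, np.int64(0)), (203, np.int64(0)), (204, np.int64(0)), (205, np.int64(0)), (206, np.int64(0)), (207, np.int64(0)), (208, np.int64(0)), (209, np.int64(0)), (210, np.int64(0)), (211, np.int64(0)), (212, np.int64(0)), (213, np.int64(0)), (214, np.int64(0)), (215, np.int64(0)), (216, np.int64(0)), (217, np.int64(0)), (218, np.int64(0)), (219, np.int64(0)), (220, np.int64(0)), (221, np.int64(0)), (222, np.int64(0)), (223, np.int64(0)), (224, np.int64(0)), (225, np.int64(0)), (226, np.int64(0)), (227, np.int64(0))]
```

View pics/s2.png

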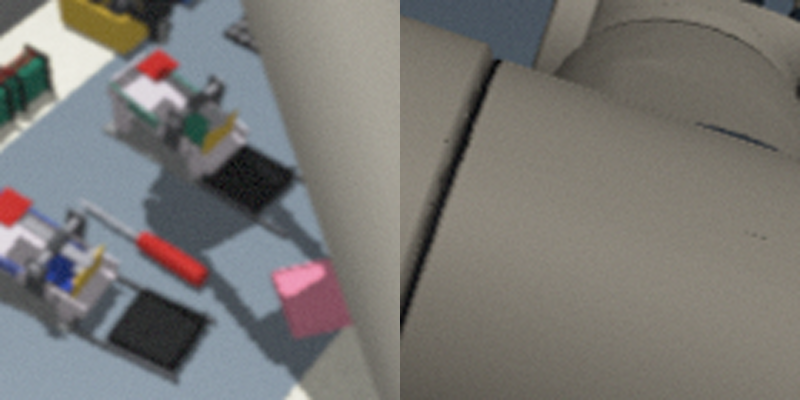

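The left half shows the tray seated under the chute lip at (250,180). The fingertips are just above the red pad at (155,20), and the gate is still down. I'll check the tray's travel in the depth data, then press.

```bash
python3 - <<'E'
from h import *
for n in("side0","side2"):
    im=dict(np.load(n+".npz")); C=cloud(im); m=np.zeros((400,640),bool); m[165:205,325:372]=1
    m&=(im["img"].max(-1)<50)&(im["depth"]>0)&(abs(C[...,1]+.16)<.03)&(C[...,2]>-.005)&(C[...,2]<.035)
    P=C[m]; w=P[P[:,2]>.02]; print(n,m.sum(),np.percentile(P[:,0],[1,5,95,99]).round(4),w[:,0].mean() if len(w) else 0,len(w))
    im_=im["img"]; print([ (round(x["p"],2),onz(im,*x["position"],0).round(3)[:2].tolist()) for x in []])
f0=F(); tm=lambda:r.read_state()["time_s"]
def prs(dz,v=.05):
    k=min(max(dz/.025,0),1); r.servo_line(tip(PAD+.005*k*U-[0,0,dz]),ORI,v)
prs(-.008,.1)
dz=-.004
while dz<.034:
    prs(dz); f=F()-f0; print(round(dz,4),f.round(1),tm())
    if f[2]>14: break
    dz+=.004 if dz<.016 else .002
r.dwell(1.0)
print(dz,F()-f0,tm(),r.read_state()["tool_pos"])
im2=r.get_image("side"); np.savez("side3.npz",**im2)
cv2.imwrite("pics/s3.png",cv2.resize(im2["img"][120:220,280:400],(720,600),interpolation=cv2.INTER_CUBIC))
E
```

```text
side0 289 [0.459  0.46   0.5404 0.5446] 0.4603576755485382 22
[]
side2 263 [0.4871 0.4881 0.5643 0.5675] 0.4894540704573163 27
[]
-0.004 [ 0.2  0.1 -0.2] 11.0917
0.0 [0.6 0.2 1.8] 11.3417
0.004 [-0.4 -0.7  1.9] 11.5917
0.008 [ 0.6 -0.8  2.7] 11.8417
0.012 [ 0.5 -0.8  3.8] 12.0917
0.016 [-0.1 -1.2  1. ] 12.3417
0.018 [-0.9 -0.4  6.3] 12.5917
0.02 [-0.5  0.1  5.5] 12.8417
0.022 [-1.7 -0.6  5.5] 13.0917
0.024 [-3.3 -0.2 13.2] 13.3417
0.026 [-11.3   1.5  28.3] 13.5917
0.02600000000000001 [-10.73145326   1.76307884  28.73856469] 14.5917 [ 0.67867141 -0.16571547  0.2640019 ]
```

View pics/s3.png

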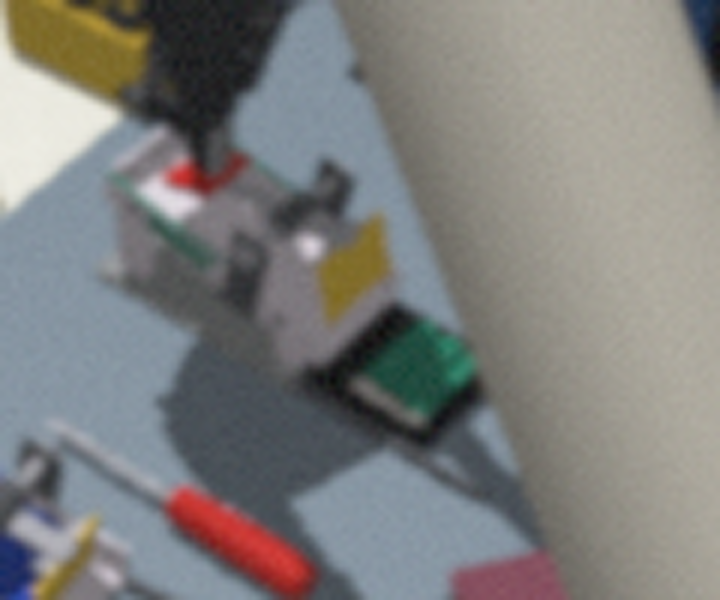

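The gate is lifted (355,265) and green cells lie in the tray at (415,370). I'll wait a little longer, release and clear the arm for a full look.

```bash
python3 - <<'E'
from h import *
r.dwell(1.0)
r.servo_line(tip(PAD+[0,0,.012]),ORI,.06)
r.servo_line(tip(PAD+[0,0,.09]),ORI,.2)
r.move_j([-1.405,.494,1.345,0,1.302,-.096]); r.dwell(.3)
print(r.read_state()["time_s"],F())
im=r.get_image("top"); im2=r.get_image("side")
for c in("top","side"):
    print(c,[[(round(x["p"],2),np.round(x["position"]).tolist()) for x in r.tip_of(c,"green_cell1")]])
cv2.imwrite("pics/e.png",np.hstack([cv2.resize(im2["img"][125:225,290:390],(400,400),interpolation=cv2.INTER_CUBIC),cv2.resize(im["img"][115:235,320:440],(400,400),interpolation=cv2.INTER_CUBIC)]))
E
```

```text
19.675 [ 1.19254805 -0.16775809 -0.39075168]
top [[(0.45, [198.0, 379.0]), (0.43, [212.0, 376.0])]]
side [[(0.63, [177.0, 347.0]), (0.52, [188.0, 352.0]), (0.49, [182.0, 350.0])]]
```

View pics/e.png

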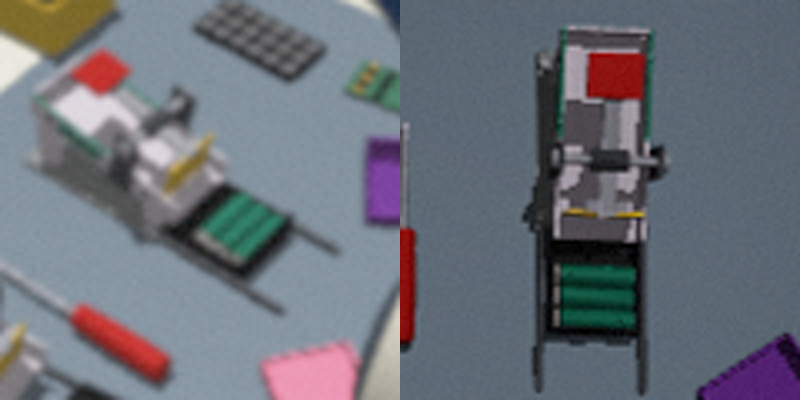

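All three cells lie in the tray (right half, about (597,297)), the chute is empty and the gate is down. One last numeric check that the tray stayed home, then I hand in.

```bash
python3 - <<'E'
from h import *
im=r.get_image("side"); C=cloud(im); m=np.zeros((400,640),bool); m[165:205,325:372]=1
m&=(im["img"].max(-1)<50)&(im["depth"]>0)&(abs(C[...,1]+.16)<.03)&(C[...,2]>-.005)&(C[...,2]<.035)
P=C[m]; near=np.percentile(P[:,0],[1,5]); print(near)
if near[1]>.485: print(r.job_done())
E
```

```text
[0.48552279 0.48668894]
the job is handed in; nothing more can be done
None
```

The job is handed in: the green tray was pushed against its stop (it stayed within about 2 mm, by the depth image), all three green cells rolled into it, and the lever is back up with the gate shut.

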